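Set watch movement pots out under the inspection lens

ROBOT

A 7-joint arm with a two-finger parallel gripper is mounted at the origin on the work surface. World frame = base frame: x ahead of the robot, y to its left, z up, the work surface at z = 0. Lengths are in m, angles in degrees, forces in N, time in s.
With the tool pointing down it reaches from about 0.425 to 0.875 m from the base axis. Payload 4.7 kg.
Tool frame: the origin (TCP) lies on the centre line of the jaws, within the pads' length; the fingertips stand 17 mm ahead of it and the grasp point (between the pads) lies 2 mm behind it; z points along the fingers, y is the line along which they close (so a half turn about z gives the same grasp; the last joint's range is limited). The gripper opens to 87 mm and grips with 3 to 60 N. Pads are 19 mm wide; open, the fingers measure 117 mm over their backs; the gripper's body (75 mm by 190 mm) begins 51 mm behind the grasp point.
Start: joints at [-68.807, 18.392, -4.016, 83.108, 1.295, 78.541, -3.26], TCP at [0.226, 0.609, 0.24] pointing down, gripper open.
Joint ranges: [-163.93, 163.93], [-17.29, 119.83], [-79.2, 71.16], [3.27, 140.29], [-89.18, 269.18], [5.43, 117.66], [-154.24, 154.24]. Speed limits (degrees/s): [147.25, 147.25, 180, 180, 180, 180, 180].

INTERFACE

Orientations are given as [roll, pitch, yaw] about the fixed x, y, z axes, in that order (R = Rz(yaw) Ry(pitch) Rx(roll)).
In Python, from cell import ctrl gives the robot as it stands. Calls block until the motion is done:
- ctrl.move_pose(position, orientation): joint-space move of the TCP to a pose.
- ctrl.servo_line(position, rotation=None, v=0.15, contact_N=None): straight line of the TCP; rotation=None keeps the orientation; v is the mean speed in m/s. With contact_N (N) it stops when the force on the tool has changed by that much, and returns True; else False.
- ctrl.move_j(angles): joint-space move.
- ctrl.grip(opening, squeeze=None): opening from 0.0 (shut) to 1.0 (fully open); squeeze is the grip in N (None keeps the last); returns when the fingers have stopped.
- ctrl.hold(seconds).
- ctrl.inverse_kinematics(position, orientation): joint angles nearest the present ones, or None.
- ctrl.camera(name): name is "scene" or "side" or "wrist"; returns a dict with "pixels" (420x560x3 uint8, red, green, blue), "range_z" (420x560 float32, m along the optical axis (not along the pixel's ray), 0 where there is no reading), "fx", "fy", "cx", "cy" (pixels), "R" (3x3) and "t" (3): a world point X has camera coordinates R X + t. Camera axes: x right, y down, z forward; pixel columns grow to the right and rows downward; lengths in m; the calibration is good to about 2 mm. A picture is of the moment at which its call begins.
A pose or a line that the arm cannot do raises ctrl.PlanningError and nothing moves.
- ctrl.finish_job(): hands the job in; it is judged then, once.
Readings, each from a call of its own:
- ctrl.current_time(): time.
- ctrl.current_joint_pos(): joint angles.
- ctrl.current_qvel(): joint speeds.
- ctrl.current_effort(): joint torques, N m.
- ctrl.current_eef_pos(): TCP position.
- ctrl.current_orientation(): TCP orientation.
- ctrl.current_ft_force(): force on the tool from outside, world axes, zero at the start.
- ctrl.current_wrist_torque(): the same for the moment, N m.
- ctrl.current_opening(): opening from 0.0 (shut) to 1.0 (fully open).
- ctrl.current_finger_force(): force on a finger pad.
Only numpy, scipy, OpenCV 4.12 (cv2) and the standard library are available. Lean on these libraries where they do the work, as an engineer would, in place of code of your own. Each camera call takes 0.05 s, during which the arm holds its last target. There are 200 camera calls.

TASK

Get the inspection stand ready: swing the lens arm well clear to the right, then pull the red plunger up and twist it so that it stays out, turn the parked tray a quarter turn clockwise by its handle to its work place on the right, and twist the plunger back so that its pin drops fully home and locks the tray. Then set every blue-knobbed movement pot from the bench upright and flat inside the tray, let go of them, and only then swing the lens back so that it is centred over the tray. Leave everything else on the bench where it is.

Things in the scene. Friction and masses are not known exactly. Their poses are not given: they have to be found in the camera images.
- lens_arm (a joint): Swing angle (rad) of the white magnifier arm about its upright post at the right rear of the green stand. 0 = lens exactly over the tray's work place; grows as the arm swings anticlockwise seen from above, towards the robot and then off to the robot's right. Travel -0.5 to 1.9; from about 1.3 on it is well clear of the tray. Stays where it is left (friction 0.12 N m).
- lens_pivot (a point): Point on the upright axis of the lens post (fixed on the stand), 192 mm above the table, level with the arm.
- lens_center (a point): Centre of the underside of the round magnifier lens (104 mm across, 16 mm thick), 185 mm above the table and 198.5 mm from the post's axis.
- lens_grip (a point): Black upright round grip post, 20 mm in diameter, on the outer end of the lens arm, 258.5 mm from the lens post's axis. It stands from 199 to 255 mm above the table; this point is on its axis at 235 mm. Pinch it from above and lead it round in an arc about lens_pivot.
- plunger_pull (a joint): How far the spring plunger is pulled up (m): 0 = fully home, pin in an index hole, tray locked; 0.026 = top. The spring pushes it down with 4 N (home) to 8 N (top). The pin is 10 mm thick with a round end, the holes 13 mm wide; it is out of its hole from 0.013 on. Between the two holes the pin rests on the tray's flange (about 0.012) and drops home when a hole comes under it.
- plunger_twist (a joint): Twist of the plunger's red bar (rad): 0 = in line with the slot; grows anticlockwise seen from above, to a stop at 1.35. It twists only while pulled up more than 0.018 (pull about 0.022); twisted 0.5 or more (say 1.1) its cross pin rests on the slotted collar and holds the plunger out at about 0.018 by itself. Lift a little, twist back to 0 and lower to let the pin drop.
- plunger_grip (a point): Middle of the plunger's red bar, 110 mm above the table when home. The bar is 52 mm long along this point's x axis, 14 mm thick along y and 28 mm tall (11 mm above and 17 mm below this point); its z axis is the vertical twist axis. The dark slotted collar below ends at 84 mm above the table. The bracket stands at the robot's side of the stand.
- tray_swivel (a joint): Turn of the tray about the stand's pivot (rad): 0 = parked, the tray pointing away from the robot; grows clockwise seen from above, to 1.571 = work place, the tray to the right of the pivot under the lens. Stops at -0.018 and 1.589, just past the two index holes (at 0 and 1.571): turn it to its stop and the pin will find the hole. Friction 0.08 N m; it turns only while the plunger is out.
- tray_pivot (a point): Point on the upright axis about which the tray turns (fixed on the stand), 48 mm above the table.
- tray_handle (a point): Black upright round post, 22 mm in diameter, on the tray's flange, 95 mm from the pivot axis, 110 degrees anticlockwise of the tray's direction. It stands from 42 to 115 mm above the table; this point is on its axis at 97 mm. Pinch it from above and lead it round in an arc about tray_pivot.
- tray_in (a point): Centre of the white tray's inner floor, 46 mm above the table, 150 mm from the pivot axis. x points away from the pivot, y across. Inside the yellow lip (12 mm high, 5 mm thick) the floor is 144 mm along x and 212 mm along y.
- pot1: Watch movement sealed in a pot: blue round base 56 mm in diameter and 12 mm high, clear cover 48 mm in diameter up to 36 mm, blue round knob 24 mm in diameter from 36 to 66 mm, 150 g. Origin at the centre of its underside, z up. Three to five of these are on the bench at the left (absent ones read None). Take it by the knob from above.
- pot2: Watch movement sealed in a pot: blue round base 56 mm in diameter and 12 mm high, clear cover 48 mm in diameter up to 36 mm, blue round knob 24 mm in diameter from 36 to 66 mm, 150 g. Origin at the centre of its underside, z up. Three to five of these are on the bench at the left (absent ones read None). Take it by the knob from above.
- pot3: Watch movement sealed in a pot: blue round base 56 mm in diameter and 12 mm high, clear cover 48 mm in diameter up to 36 mm, blue round knob 24 mm in diameter from 36 to 66 mm, 150 g. Origin at the centre of its underside, z up. Three to five of these are on the bench at the left (absent ones read None). Take it by the knob from above.
- pot4: Watch movement sealed in a pot: blue round base 56 mm in diameter and 12 mm high, clear cover 48 mm in diameter up to 36 mm, blue round knob 24 mm in diameter from 36 to 66 mm, 150 g. Origin at the centre of its underside, z up. Three to five of these are on the bench at the left (absent ones read None). Take it by the knob from above.
- pot5: Watch movement sealed in a pot: blue round base 56 mm in diameter and 12 mm high, clear cover 48 mm in diameter up to 36 mm, blue round knob 24 mm in diameter from 36 to 66 mm, 150 g. Origin at the centre of its underside, z up. Three to five of these are on the bench at the left (absent ones read None). Take it by the knob from above.
- oil_jar: Bystander: round glass jar with a black cap, 48 mm in diameter, 62 mm tall, among the pots; origin at the centre of its underside. Leave alone.
- casing_die: Bystander: aluminium die, 54 mm in diameter, 30 mm tall, among the pots; origin at the centre of its underside. Leave alone.
- screwdriver: Bystander: screwdriver lying on the bench, 160 mm long. Leave alone.
- tip_cup: Bystander: amber glass cup, 64 mm in diameter, 60 mm tall, at the right; origin under its centre. Leave alone.
- brush: Bystander: brush lying near the robot, 160 mm long. Leave alone.
- rubber_cushion: Bystander: black rubber disc, 68 mm in diameter, 22 mm tall, at the right; origin under its centre. Leave alone.
Mind the look-alikes: they are no part of the job. Leave any green or purple look-alike of the pot3 alone.

How it is judged:
By the outcome, as a careful person would: the job done as asked, in the order asked, and still so for the second after the job is handed in, with the robot touching nothing.
Of pot1, pot2, pot3, pot4, pot5 only 3 to 5 are there at a start; the rules pass over those that are not, and their reading is None.
At some moment in a run one of pot1, pot2, pot3, pot4, pot5 may be knocked a few centimetres aside while the robot is not near it.
It also fails if it takes over 210 s, if anything falls off the work surface, if the arm or the gripper's body presses on something with over 40 N, if the wrist force passes 120 N, or if a joint passes its speed limit or range.

## Working session

There is one attempt and no reset: what is moved stays moved. The work goes in short steps, each a Python script; the robot and the scene stay as the last script left them, time stands still between calls to the robot, and variables do not carry over. Pictures are saved under pics/ and viewed, at most 14 in all, crops included, and the job is handed in when it is done.

```bash
mkdir -p pics; ls; python3 - <<'E'
from cell import ctrl
import cv2,numpy as np
for n in ["scene","side"]:
    c=ctrl.camera(n); cv2.imwrite(f"pics/{n}0.png",cv2.cvtColor(cv2.resize(c["pixels"],(800,600),interpolation=cv2.INTER_CUBIC),cv2.COLOR_RGB2BGR))
    np.savez(f"{n}0.npz",**c)
    print(n,c["fx"],c["cx"],c["cy"],(-c["R"].T@c["t"]).round(3),c["R"].round(2).tolist(), (c["range_z"]>0).mean())
print(ctrl.current_time(),ctrl.current_orientation(),ctrl.current_opening())
E
```

```text
pics
scene 520.5968305453936 284.17261721884324 202.09239569390127 [ 1.073 -0.698  1.167] [[0.8, 0.6, 0.01], [0.45, -0.6, -0.67], [-0.39, 0.54, -0.75]] 0.9960501700680272
side 442.079621418587 269.22260015044117 209.87158452491664 [0.091 0.942 1.166] [[-0.89, -0.45, 0.02], [-0.33, 0.63, -0.71], [0.31, -0.64, -0.71]] 0.996156462585034
0.1 [-1.79901024e+02  5.92092424e-03  1.59614935e+02] 1.0035055933640262
```

View pics/scene0.png

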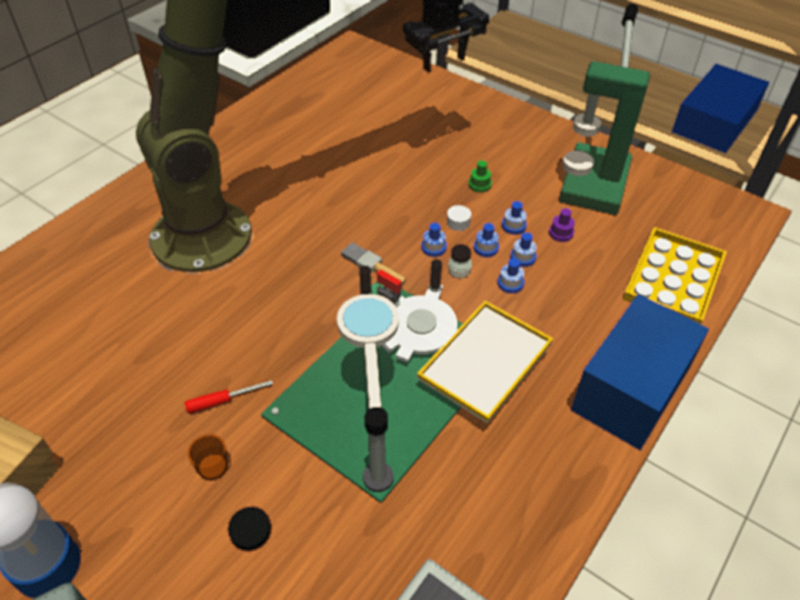

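View pics/side0.png

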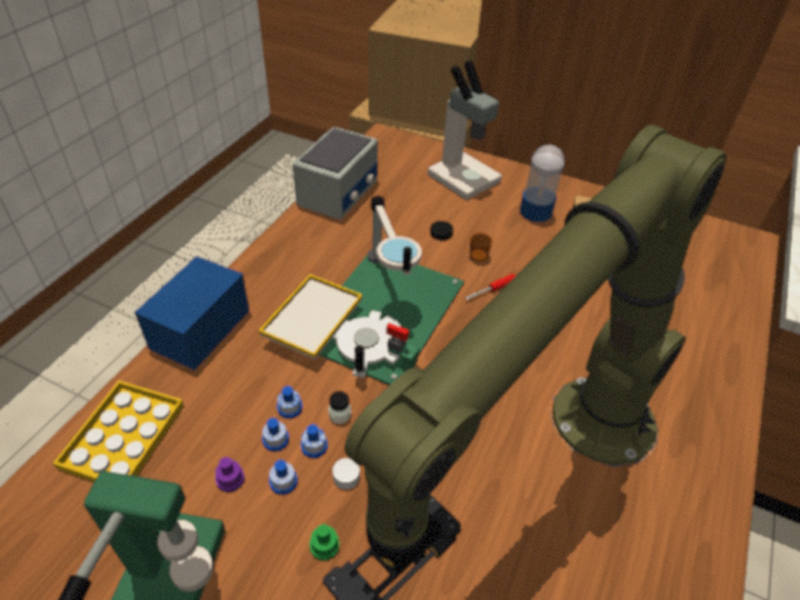

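The scene view shows five blue-knobbed pots around (434,240), (486,240), (515,217), (524,249) and (512,275). Green and purple look-alikes are at (480,176) and (563,225). The lens is at (368,320) with its grip at (365,278) and its post at (377,420). The plunger is at (390,279), the tray handle at (436,272) and the tray at (487,358). The side view shows the same objects.

```bash
cat > vis.py <<'E'
import numpy as np, cv2
def cloud(c):
    v,u=np.mgrid[0:420,0:560]; z=c["range_z"].astype(float)
    X=np.stack([(u-c["cx"])/c["fx"]*z,(v-c["cy"])/c["fy"]*z,z],-1)
    return (X-c["t"])@c["R"]          # world
def hsv(c): return cv2.cvtColor(np.ascontiguousarray(c["pixels"]),cv2.COLOR_RGB2HSV)
def project(c,X):
    p=c["R"]@np.asarray(X)+c["t"]; return np.array([c["fx"]*p[0]/p[2]+c["cx"],c["fy"]*p[1]/p[2]+c["cy"]])
def ray_plane(c,uv,h):
    d=c["R"].T@np.array([(uv[0]-c["cx"])/c["fx"],(uv[1]-c["cy"])/c["fy"],1]); o=-c["R"].T@c["t"]
    return o+d*(h-o[2])/d[2]
def triang(obs):                      # [(cam,uv),...] least squares
    A=np.zeros((3,3));b=np.zeros(3)
    for c,uv in obs:
        d=c["R"].T@np.array([(uv[0]-c["cx"])/c["fx"],(uv[1]-c["cy"])/c["fy"],1]);d/=np.linalg.norm(d)
        o=-c["R"].T@c["t"];M=np.eye(3)-np.outer(d,d);A+=M;b+=M@o
    return np.linalg.solve(A,b)
def blobs(c,mask,amin=8,close=0):
    m=mask.astype(np.uint8)
    if close: m=cv2.morphologyEx(m,cv2.MORPH_CLOSE,np.ones((close,close)))
    n,l,s,ce=cv2.connectedComponentsWithStats(m)
    W=cloud(c); out=[]
    for i in range(1,n):
        if s[i,4]<amin: continue
        P=W[(l==i)&mask&(c["range_z"]>0)]
        if len(P): out.append((s[i,4],ce[i],P))
    return out
E
python3 - <<'E'
from vis import *
np.set_printoptions(precision=3,suppress=True)
C={n:dict(np.load(n+"0.npz")) for n in("scene","side")}
for n,c in C.items():
    H=hsv(c);h,s,v=[H[...,i].astype(int) for i in range(3)];W=cloud(c);ws=(np.abs(W[...,0]-.62)<.3)&(W[...,1]>-.45)&(W[...,1]<.5)&(W[...,2]<.3)
    M={"blue":(h>105)&(h<125)&(s>150)&(W[...,2]>.04)&(W[...,2]<.085),"red":((h<6)|(h>174))&(s>180)&(v>80)&(W[...,2]>.06),
       "black":(v<60)&(W[...,2]>.05)&(W[...,2]<.3),"white":(s<50)&(v>150)&(W[...,2]>.03)&(W[...,2]<.06),"yellow":(h>20)&(h<32)&(s>180)&(v>120)&(W[...,2]>.04),"lens":(h>85)&(h<105)&(s>50)&(v>120)&(W[...,2]>.15)}
    for k,m in M.items():
        for a,ce,P in blobs(c,m&ws):
            zt=np.percentile(P[:,2],97);T=P[P[:,2]>zt-.006]
            print(n,k,a,ce,"mean",P.mean(0),"z",P[:,2].min(),zt,"top",T.mean(0),len(T))
E
```

```text
scene blue 39 [361.205 145.333] mean [0.544 0.445 0.058] z 0.04375104074942806 0.06648626411030628 top [0.543 0.447 0.063] 19
scene blue 29 [303.931 159.069] mean [0.438 0.279 0.063] z 0.05656422912285942 0.06975718257390251 top [0.437 0.277 0.066] 12
scene blue 32 [341.5 159.5] mean [0.531 0.348 0.062] z 0.057603893899803076 0.06701314206019363 top [0.531 0.348 0.063] 24
scene blue 38 [368.184 167.447] mean [0.613 0.37  0.059] z 0.044151743850372474 0.06856269027372135 top [0.613 0.371 0.065] 14
scene blue 41 [359.756 184.   ] mean [0.63  0.291 0.063] z 0.05487335186879934 0.06723390564661819 top [0.629 0.29  0.064] 34
scene blue 145 [410.628 277.69 ] mean [0.902 0.087 0.063] z 0.040531503670188374 0.08294474221768819 top [0.903 0.088 0.081] 25
scene red 137 [272.    196.241] mean [0.482 0.061 0.113] z 0.09621438451296492 0.12183887949981316 top [0.481 0.063 0.119] 54
scene black 116 [322.379 177.069] mean [0.524 0.253 0.058] z 0.05012064968085143 0.06352319108761723 top [0.524 0.254 0.06 ] 70
scene black 106 [304.623 191.811] mean [0.532 0.147 0.089] z 0.05185566493413551 0.1144814
[... 4567 characters left out ...]
4322449301537 0.03659091470267077 top [0.433 0.389 0.033] 185
side white 111 [197.279 332.55 ] mean [0.537 0.459 0.038] z 0.03253741268544816 0.04144014824782895 top [0.537 0.459 0.038] 99
side yellow 140 [213.136 208.193] mean [0.748 0.031 0.058] z 0.04830905291627071 0.06369628156474125 top [0.754 0.042 0.06 ] 69
side yellow 18 [201.833 240.611] mean [0.703 0.177 0.054] z 0.048723452563095716 0.05863598962962182 top [0.706 0.177 0.055] 12
side yellow 18 [224.111 242.556] mean [0.632 0.152 0.057] z 0.051855557529311404 0.06230529013740169 top [0.631 0.155 0.059] 9
side lens 217 [277.751 174.387] mean [ 0.555 -0.08   0.207] z 0.2003121887221169 0.2536649767833687 top [ 0.508 -0.045  0.257] 8
```

```bash
cat > mo.py <<'E'
from cell import ctrl
from vis import *
np.set_printoptions(precision=4,suppress=True)
def best_yaw(p,yaws):
    """yaw (of the given, each mod 180) with last joint nearest mid range"""
    o=[]
    for y in yaws:
        for k in (-360,-180,0,180):
            q=ctrl.inverse_kinematics(list(p),[180,0,y+k])
            if q is not None: o.append((abs(q[6]),y+k,q))
    return min(o,key=lambda t:t[0])[1] if o else None
def go(p,yaw): ctrl.move_pose(list(map(float,p)),[180,0,float(yaw)])
def line(p,yaw=None,v=.15,**k): return ctrl.servo_line(list(map(float,p)),None if yaw is None else [180,0,float(yaw)],v=v,**k)
def shot(name,cam="wrist",view=False):
    c=ctrl.camera(cam); np.savez(name+".npz",**c)
    cv2.imwrite(f"pics/{name}.png",cv2.cvtColor(c["pixels"],cv2.COLOR_RGB2BGR)); return c
def arc(piv,r,a0,a1,z,yaw0,step=8,v=.15):
    """lead a post round piv from angle a0 to a1 (deg), yaw turning along"""
    n=int(np.ceil(abs(a1-a0)/step))
    for a in np.linspace(a0,a1,n+1)[1:]:
        t=np.radians(a); line([piv[0]+r*np.cos(t),piv[1]+r*np.sin(t),z],yaw0+a-a0,v)
        f=np.array(ctrl.current_ft_force())
        print(round(a,1),f)
E
python3 - <<'E'
from mo import *
g=np.array([.514,-.043]);piv=np.array([.687,-.237])
for th in (132,175,218):
    t=np.radians(th);p=[piv[0]+.2585*np.cos(t),piv[1]+.2585*np.sin(t),.235]
    for k in(0,-180,-360):
        q=ctrl.inverse_kinematics(p,[180,0,th+k]); print(th+k,None if q is None else np.round(q))
line([.226,.609,.38]); 
y=best_yaw([*g,.38],[132]);print(y,ctrl.current_time())
go([.514,-.043,.38],y)
c=shot("w1");print(ctrl.current_eef_pos(),(-c["R"].T@c["t"]),c["R"].round(2),ctrl.current_time())
E
```

```text
132 [ -5.   2.   7. 103.  -0.  75.  44.]
-48 [ -56.    2.   60.  104.   -1.   75. -134.]
-228 [ -5.   2.   7. 103.  -0.  75.  44.]
175 [  4.  -3.  18. 107.   1.  75. 108.]
-5 [  0.  -3.  22. 108.   1.  75. -73.]
-185 [  4.  -3.  18. 107.   1.  75. 108.]
218 [ 80.  25. -57.  86.  21.  81. 150.]
38 [ 17.  16.  25.  88.  -7.  77. -10.]
-142 [ 80.  25. -57.  86.  21.  81. 150.]
132 1.1833
[ 0.5142 -0.0419  0.3799] [0.4696 0.0079 0.5241] [[ 0.74  0.67 -0.  ]
 [ 0.65 -0.72  0.24]
 [ 0.16 -0.18 -0.97]] 3.7583
```

View pics/w1.png

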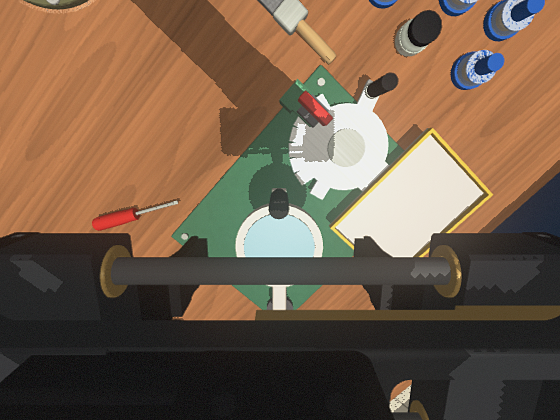

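The wrist view shows the lens grip at (279,203), the plunger bar at (316,107), the tray pivot disc at (345,146) and the tray handle at (382,86). The tray is centred at about (411,190).

```bash
cat > meas.py <<'E'
from vis import *
np.set_printoptions(precision=4,suppress=True)
def masks(c):
    H=hsv(c);h,s,v=[H[...,i].astype(int) for i in range(3)];Z=cloud(c)[...,2]
    return {"red":((h<6)|(h>174))&(s>150)&(v>70)&(Z>.08),"black":(v<70)&(Z>.08)&(Z<.27),
     "knob":(h>100)&(h<125)&(s>120)&(Z>.045)&(Z<.09),"floor":(s<60)&(v>150)&(Z>.035)&(Z<.055),"yellow":(h>20)&(h<32)&(s>150)&(Z>.03)}
def top(P,dz=.005):
    zt=np.percentile(P[:,2],97);T=P[P[:,2]>zt-dz];return np.r_[cv2.minEnclosingCircle(T[:,:2].astype(np.float32))[0],np.median(T[:,2])],len(T),T
def report(c,keys):
    for k in keys:
        for a,ce,P in blobs(c,masks(c)[k],30):
            if P[:,0].min()<.3: continue
            t,n,T=top(P); r=cv2.minAreaRect((T[:,:2]*1000).astype(np.float32))
            print(k,a,ce.round(0),"top",t,"mean",T.mean(0),n,"rect",np.array(r[0]).round(1),np.array(r[1]).round(1),round(r[2],1))
E
python3 - <<'E'
from meas import *
c=dict(np.load("w1.npz"));report(c,["red","black","knob","floor","yellow"])
# two-view check of grip top and others
s=dict(np.load("scene0.npz"));W=cloud(c)
H=hsv(c)
m=(H[...,1]<25)&(H[...,2]>140)&(H[...,2]<215)
for p in [(345,146),(411,190),(279,193)]: print(p,W[p[1],p[0]],H[p[1],p[0]])
g=cv2.cvtColor(np.ascontiguousarray(c["pixels"]),cv2.COLOR_RGB2GRAY)[100:220,280:410]
print(cv2.HoughCircles(cv2.GaussianBlur(g,(3,3),0),cv2.HOUGH_GRADIENT,1,20,param1=100,param2=18,minRadius=12,maxRadius=30))
E
```

```text
red 339 [313. 105.] top [0.4768 0.0678 0.1199] mean [0.4733 0.0687 0.1199] 334 rect [476.8  68.5] [49.3 13.2] 0.4
black 336 [385.  83.] top [0.5262 0.157  0.1139] mean [0.5262 0.1568 0.1138] 218 rect [526.  156.9] [20.1 20.9] 33.2
black 345 [278. 201.] top [ 0.5113 -0.0414  0.2538] mean [ 0.5092 -0.0397  0.2538] 195 rect [509.9 -40.7] [19.1 15.6] 69.6
black 142 [554. 229.] top [0.8795 0.1892 0.0989] mean [0.8798 0.1878 0.0998] 21 rect [880.4 189.1] [9.5 3.2] 85.6
knob 384 [529.   8.] top [0.6104 0.3776 0.0648] mean [0.6101 0.3751 0.0647] 217 rect [612.1 375.7] [25.2 16.7] 41.4
knob 376 [491.  63.] top [0.6272 0.2952 0.0648] mean [0.6268 0.2949 0.0648] 249 rect [626.9 294.9] [23.3 23.1] 55.5
floor 50 [511.   4.] top [0.5935 0.3783 0.0354] mean [0.5923 0.377  0.0356] 50 rect [591.7 378.5] [22.7 11.2] 83.9
floor 30 [506.  15.] top [0.5972 0.3631 0.0356] mean [0.5977 0.3631 0.0357] 30 rect [598.5 363.5] [11.5 13. ] 43.2
floor 63 [513.  25.] top [0.6169 0.3625 0.0356] mean [0.6172 0.3628 0.0357] 63 rect [617.5 361.8] [28.4 11.7] 40.4
floor 66 [410.  40.] top [0.5179 0.2537 0.0368] mean [0.5173 0.2454 0.0369] 66 rect [516.6 247.6] [15. 40.] 78.3
floor 6901 [341. 147.] top [0.5464 0.068  0.0466] mean [0.5563 0.0714 0.0463] 1201 rect [542.9  64.4] [157.5 154.9] 55.9
floor 8916 [413. 202.] top [0.7085 0.0658 0.0446] mean [0.705  0.0794 0.0446] 8916 rect [709.3  65.8] [211.6 139.7] 89.0
yellow 610 [451. 171.] top [0.7082 0.1253 0.0566] mean [0.7085 0.1528 0.0566] 600 rect [708.4 124.2] [104.8 154.5] 89.2
yellow 101 [343. 231.] top [ 0.657  -0.0154  0.0566] mean [ 0.6497 -0.034   0.0566] 101 rect [643.1 -27.9] [39.3 76.9] 42.1
yellow 31 [425. 253.] top [0.7803 0.033  0.0563] mean [0.7809 0.033  0.0563] 31 rect [781.3  33. ] [ 4.4 21.3] 0.9
(345, 146) [0.5541 0.0688 0.0462] [ 30  18 218]
(411, 190) [0.6874 0.0923 0.0441] [ 20  21 239]
(279, 193) [ 0.5053 -0.034   0.2253] [65 26 59]
[[[66.5 47.5 19.6]]]
```

```bash
python3 - <<'E'
from mo import *
piv=np.array([.684,-.233]);g=np.array([.5113,-.0414]);d=g-piv;r=np.hypot(*d);a0=np.degrees(np.arctan2(d[1],d[0]));print(r,a0)
line([*g,.30],115); print(line([*g,.238],115,v=.1,contact_N=8))
ctrl.grip(0.0,8); print(ctrl.current_opening()*87,ctrl.current_ft_force(),ctrl.current_time())
n=11
for i in range(1,n+1):
    a=a0+86*i/n; rr=r+(.2585-r)*i/n; t=np.radians(a)
    line([piv[0]+rr*np.cos(t),piv[1]+rr*np.sin(t),.238],115+63*i/n,.2); 
    if i%3==0: print(a,ctrl.current_ft_force())
ctrl.grip(.6); p=ctrl.current_eef_pos(); line([p[0],p[1],.36],v=.2)
# above the plunger
b=[.4768,.068]; y=best_yaw([*b,.25],[0]); print(y,ctrl.current_time())
go([*b,.36],y); c=shot("w2"); print(ctrl.current_time())
from meas import report; report(c,["red","black"])
E
```

```text
0.25794543996744745 132.03013933178497
False
19.643423259081665 [-0.5258 -0.016  -0.1183] 6.3
155.48468478633043 [ 1.6959  0.0994 -0.4903]
178.93923024087587 [-2.9214 -0.7292  1.0192]
202.3937756954213 [-1.4546 -0.1231 -1.681 ]
180 11.475
13.2083
red 32 [279. 201.] top [0.4892 0.0672 0.1195] mean [0.4931 0.0657 0.1194] 32 rect [489.2  67.9] [10.9 26.3] 89.7
```

View pics/w2.png

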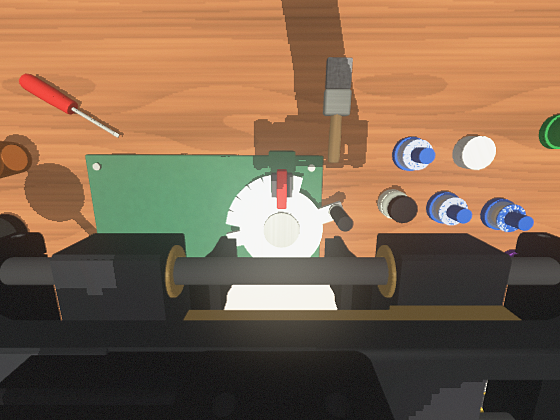

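The lens is now out of view. The plunger bar is at (282,187), aligned with x, and the tray handle is at (341,217).

```bash
python3 - <<'E'
from mo import *
b=[.4768,.067]
for y in (180,243,0,63,-180,-117): 
    q=ctrl.inverse_kinematics([*b,.13],[180,0,y]); print(y,None if q is None else np.round(q))
Y=0
go([*b,.30],Y); line([*b,.16],Y)
print(line([*b,.112],Y,v=.06,contact_N=8))
ctrl.grip(0.0,40); print("w",ctrl.current_opening()*87,ctrl.current_eef_pos(),ctrl.current_ft_force(),ctrl.current_time())
z=ctrl.current_eef_pos()[2]
line([*b,z+.0225],v=.05); print("up",ctrl.current_ft_force())
for k in range(1,7): line([*b,z+.0225],Y+63*k/6,v=.1); print(ctrl.current_orientation()[2],ctrl.current_wrist_torque())
line([*b,z+.019],v=.05); print(ctrl.current_ft_force())
ctrl.grip(.5); line([*b,.30],v=.15); print(ctrl.current_ft_force(),ctrl.current_time())
c=shot("w3"); from meas import report; report(c,["red","black"])
E
```

```text
180 [-19.   3.   9. 115.  -0.  63.  79.]
243 [-22.   3.  11. 115.  -1.  63. 142.]
0 [-70.   3.  61. 116.  -3.  63. -98.]
63 [-16.   3.   5. 114.  -0.  63. -38.]
-180 [-19.   3.   9. 115.  -0.  63.  79.]
-117 [-22.   3.  11. 115.  -1.  63. 142.]
False
w 13.829795524903666 [0.4768 0.0678 0.1121] [1.3076 2.291  0.0588] 18.525
up [ 2.865   5.862  -7.3552]
10.519790904951778 [ 1.0629 -0.3913  0.0652]
20.930286919200324 [ 0.9746 -0.5121  0.0333]
31.267427988891644 [ 0.8634 -0.5034  0.035 ]
41.709309789137414 [ 0.7616 -0.6381  0.0288]
52.18513513265297 [ 0.6119 -0.8132 -0.0156]
62.65982426316454 [ 0.5283 -1.0022 -0.0352]
[ 4.2829  2.6111 -7.7885]
[0.5327 0.9134 0.7528] 23.4583
red 467 [281. 202.] top [0.4745 0.0698 0.1377] mean [0.4761 0.0674 0.1377] 464 rect [477.6  68.3] [51.  12.1] 62.8
```

View pics/w3.png

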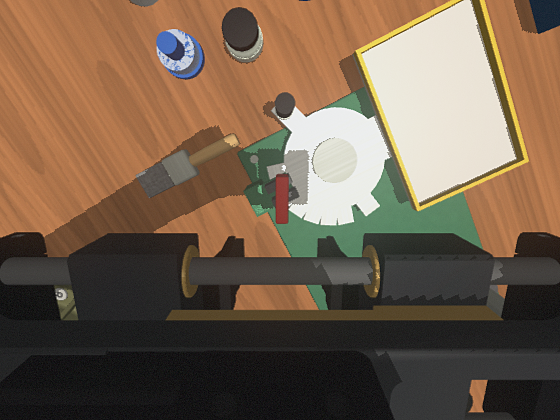

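The plunger is held out: its bar top is at 0.138 m, twisted 63°. The tray handle is at (285,103). Next I swing the tray.

```bash
python3 - <<'E'
from mo import *
P=np.array([.556,.068]);h=np.array([.5262,.157]);d=h-P;r=np.hypot(*d);a0=np.degrees(np.arctan2(d[1],d[0]));print(r,a0)
for a in (a0,60,17):
    t=np.radians(a);q=ctrl.inverse_kinematics([P[0]+.095*np.cos(t),P[1]+.095*np.sin(t),.1],[180,0,a]);print(a,None if q is None else np.round(q))
go([*h,.25],a0); line([*h,.15],a0); print(line([*h,.101],a0,v=.08,contact_N=8))
ctrl.grip(0.0,10); print("w",ctrl.current_opening()*87,ctrl.current_ft_force(),ctrl.current_time())
n=12;a1=a0-92.
for i in range(1,n+1):
    a=a0+(a1-a0)*i/n;rr=r+(.095-r)*i/n;t=np.radians(a)
    line([P[0]+rr*np.cos(t),P[1]+rr*np.sin(t),.101],a,.15)
    if i%2==0: print(round(a,1),ctrl.current_ft_force(),ctrl.current_opening()*87)
p=ctrl.current_eef_pos();print(p)
ctrl.grip(.5); line([p[0],p[1],.3],v=.2); print(ctrl.current_time())
b=[.4768,.068]; go([*b,.36],63); c=shot("w4"); from meas import report; report(c,["red","black","floor"])
E
```

```text
0.09385648619035342 108.51216680786003
108.51216680786003 [ 40.  34. -76. 105.  35.  69. -28.]
60 [ 35.  42. -72.  95.  41.  74. -75.]
17 [  25.   33.  -48.   90.   26.   69. -101.]
False
w 21.436065096814755 [0.185  0.5735 1.3735] 26.275
93.2 [0.1311 0.0633 1.2815] 21.706897176142448
77.8 [-0.7226 -0.28   -1.032 ] 21.607525524585352
62.5 [-0.248  -0.713  -0.9398] 21.598053579875078
47.2 [ 0.0582  0.4253 -3.339 ] 21.718031907488818
31.8 [-0.3563  0.0105 -4.4273] 21.420188685048863
16.5 [-1.4001  2.9815 -3.6656] 22.080236819486668
[0.6462 0.0968 0.1008]
31.5167
red 195 [280. 198.] top [0.476  0.065  0.1378] mean [0.4728 0.0604 0.1378] 193 rect [475.3  65.2] [42.1 11.7] 63.0
black 375 [552.  12.] top [0.8795 0.1058 0.0962] mean [0.8796 0.1096 0.0963] 81 rect [879.6 105.8] [28.3  3. ] 89.2
black 258 [385. 108.] top [0.6471 0.0978 0.1135] mean [0.6489 0.0981 0.1135] 142 rect [646.7  97.9] [20.6 20.3] 60.1
floor 30 [190.  48.] top [0.4491 0.3027 0.0359] mean [0.4485 0.3008 0.0358] 30 rect [447.9 301.5] [ 6.5 17.4] 43.6
floor 34 [179.  70.] top [0.4176 0.282  0.0357] mean [0.4176 0.2827 0.0358] 34 rect [417.6 282.1] [13.4  9.5] 69.0
floor 7669 [322. 152.] top [0.5582 0.0767 0.0467] mean [0.5573 0.0705 0.0464] 1338 rect [548.5  78.3] [150.2 151.3] 44.0
floor 5209 [363. 220.] top [ 0.5535 -0.0656  0.0448] mean [ 0.5678 -0.0516  0.0447] 5209 rect [553.5 -64.5] [102.5 211.6] 88.0
floor 85 [320. 291.] top [ 0.449  -0.1361  0.0449] mean [ 0.4507 -0.1359  0.0448] 85 rect [ 451.  -136.1] [30.1  9.7] 88.7
```

View pics/w4.png

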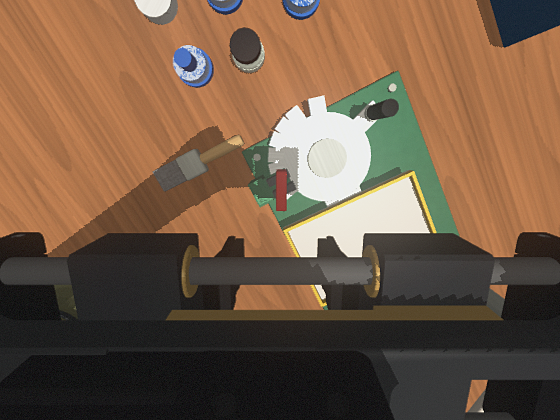

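The tray now lies to the right with its handle at (384,108), and the bar is still out at (281,188). Next I twist the plunger back.

```bash
python3 - <<'E'
from mo import *
b=[.4768,.0678];Y=63
line([*b,.18],Y); print(line([*b,.130],Y,v=.06,contact_N=8))
ctrl.grip(0.0,40); print("w",ctrl.current_opening()*87,ctrl.current_ft_force())
line([*b,.1345],v=.05); print("up",ctrl.current_ft_force())
for k in range(1,7): line([*b,.1345],Y-63*k/6,v=.1)
print(ctrl.current_wrist_torque(),ctrl.current_orientation()[2])
print(line([*b,.1125],v=.03,contact_N=15),ctrl.current_eef_pos(),ctrl.current_ft_force())
ctrl.grip(.5); line([*b,.30],v=.15); print(ctrl.current_time())
c=shot("w5"); from meas import report; report(c,["red","black","floor"])
E
```

```text
False
w 13.98622062421047 [ 2.5455 -1.0733 -2.2519]
up [ 5.608  -1.1841 -8.5503]
[-0.0153 -1.0431  0.0274] 0.0027801510975681626
False [0.477  0.068  0.1127] [ 4.1712  1.5525 -5.1658]
40.8333
red 421 [280. 196.] top [0.4776 0.0686 0.12  ] mean [0.4784 0.0688 0.12  ] 419 rect [477.5  68. ] [12.5 50.2] 89.7
black 525 [252.  35.] top [0.6471 0.098  0.1137] mean [0.6478 0.0977 0.1137] 368 rect [647.3  97.7] [20.4 21.7] 89.0
floor 17634 [396. 122.] top [ 0.5528 -0.0837  0.0448] mean [ 0.56   -0.0831  0.0448] 17633 rect [553.4 -83.6] [141.4 211.4] 88.6
floor 10874 [274. 126.] top [0.5635 0.0711 0.0468] mean [0.5588 0.0695 0.0466] 1880 rect [552.9  79.8] [149.3 149.3] 50.6
floor 32 [ 12. 140.] top [0.5404 0.4348 0.0358] mean [0.54   0.4339 0.0359] 32 rect [539.9 433.7] [ 7.5 14.9] 67.9
floor 54 [152. 148.] top [0.5283 0.2478 0.0373] mean [0.5291 0.2439 0.0376] 49 rect [530.2 244.6] [26.7  7.5] 31.4
floor 30 [ 86. 155.] top [0.5197 0.3374 0.036 ] mean [0.5193 0.3363 0.036 ] 30 rect [519.9 336.5] [11.4 10.8] 38.8
floor 35 [ 69. 161.] top [0.5121 0.3617 0.0354] mean [0.5121 0.3607 0.0357] 35 rect [511.4 361.7] [15.5  8.3] 89.7
floor 105 [129. 203.] top [0.4437 0.2859 0.0356] mean [0.4519 0.2856 0.0357] 105 rect [451.4 286.9] [15.8 43.8] 6.9
floor 36 [144. 219.] top [0.427  0.2664 0.0355] mean [0.4284 0.2669 0.0355] 36 rect [427.1 266.2] [15.9 10.7] 7.1
```

```bash
cat > pots.py <<'E'
from mo import *
from meas import masks,top
C=np.array([.553,-.083]);ex=np.array([-.0244,-.9997]);ey=np.array([.9997,-.0244])
SLOT=[C+u*ey+w*ex for w in(.036,-.036) for u in(.066,0,-.066)]
def knobs(c):
    o=[]
    for a,ce,P in blobs(c,masks(c)["knob"],60,3):
        t,n,T=top(P)
        if n>40 and .055<t[2]<.075 and .4<np.hypot(*t[:2])<.87 and t[1]>.15: o.append(t)
    return o
def look(p,name):
    y=best_yaw([*p,.30],[90,120,150]); go([*p,.30],y); c=shot(name)
    k=min(knobs(c),key=lambda t:np.hypot(*(t[:2]-p)),default=None); return k,y
def pick(p,name):
    k,y=look(p,name); print(name,"look",p,"->",k,"yaw",y)
    assert k is not None and np.hypot(*(k[:2]-p))<.07
    ctrl.grip(.55); q=k[:2]; line([*q,.12],v=.25); hit=line([*q,.057],v=.1,contact_N=8); 
    ctrl.grip(0,25); w=ctrl.current_opening()*87; print(" hit",hit,"width",w); assert w>18
    line([*q,.26],v=.25); print(" held",ctrl.current_opening()*87,ctrl.current_ft_force())
def place(s):
    y=best_yaw([*s,.11],[90]); go([*s,.26],y); line([*s,.125],v=.25)
    hit=line([*s,.099],v=.04,contact_N=4); print(" placed",hit,ctrl.current_eef_pos(),ctrl.current_ft_force())
    ctrl.grip(.5); line([*s,.26],v=.25); print(" t",ctrl.current_time())
E
python3 - <<'E'
from pots import *
line([.4768,.0678,.36],v=.25)
pick(np.array([.437,.283]),"p1"); place(SLOT[0])
E
```

```text
p1 look [0.437 0.283] -> [0.6087 0.3781 0.0646] yaw -240Traceback (most recent call last):
  File "<stdin>", line 3, in <module>
  File "pots.py", line 16, in pick
    assert k is not None and np.hypot(*(k[:2]-p))<.07
           ^^^^^^^^^^^^^^^^^^^^^^^^^^^^^^^^^^^^^^^^^^
AssertionError
```

View pics/p1.png

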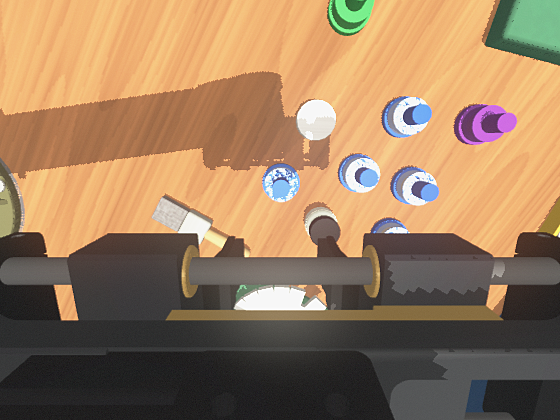

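```bash
python3 - <<'E'
from pots import *
c=dict(np.load("p1.npz"))
for a,ce,P in blobs(c,masks(c)["knob"],20,3): t,n,T=top(P);print(a,ce,t,n)
print(project(c,[.437,.283,.066]))
E
```

```text
308 [421.0747 113.9026] [0.5405 0.4526 0.0647] 303
38 [372.2632 180.6579] [0.5294 0.3535 0.0646] 35
235 [429.1489 192.1702] [0.6087 0.3781 0.0646] 232
441 [476.1701 396.9864] [0.8789 0.137  0.0757] 29
[280.7963 190.1806]
```

Five pots are still there, and the target knob is at (281,188). The brightly lit knobs are missing the saturation threshold, so I'll lower it.

```bash
sed -i 's/(s>120)&(Z>.045)/(s>70)\&(Z>.045)/' meas.py; python3 - <<'E'
from pots import *
c=dict(np.load("p1.npz"));print(hsv(c)[188,282],np.array(knobs(c)))
pick(np.array([.437,.283]),"p1b"); place(SLOT[0])
E
```

```text
[104 112 246] [[0.5407 0.4528 0.0647]
 [0.5286 0.3544 0.0647]
 [0.4357 0.285  0.0648]
 [0.6089 0.3784 0.0645]]
p1b look [0.437 0.283] -> [0.436  0.2852 0.0649] yaw -240
 hit False width 23.386178033927887
 held 23.467404297173573 [ 0.2349  0.6614 -1.9388]
 placed True [ 0.6181 -0.1207  0.1028] [ 0.0998 -0.1785  3.2494]
 t 50.9333
```

```bash
python3 - <<'E'
from pots import *
for i,p in enumerate([[.627,.296],[.529,.354],[.609,.378],[.5405,.4526]]):
    pick(np.array(p),f"q{i}"); place(SLOT[[1,2,3,4][i]])
    z=ctrl.current_eef_pos()[2]
s=C; go([.50,-.083,.36],best_yaw([.5,-.083,.36],[0,180])); shot("w6"); shot("scene1","scene"); print(ctrl.current_time())
E
```

```text
q0 look [0.627 0.296] -> [0.6271 0.2962 0.0648] yaw 150
 hit False width 23.462649960741718
 held 23.03145387635422 [ 0.216  -1.5297 -2.4316]
 placed True [ 0.5521 -0.1192  0.1028] [-0.4998 -0.6117  2.8197]
 t 60.3583
q1 look [0.529 0.354] -> [0.5283 0.3545 0.0649] yaw 150
 hit False width 23.519564133379205
 held 23.663986057655702 [-0.1918  0.3271 -1.8332]
 placed True [ 0.4861 -0.1175  0.1028] [ 0.3964 -0.1189  3.0613]
 t 70.1417
q2 look [0.609 0.378] -> [0.6088 0.3789 0.0649] yaw -210
 hit False width 23.073817720758516
 held 23.208615970378425 [-0.4113 -0.3117 -2.7307]
 placed True [ 0.6198 -0.0488  0.1027] [-0.112  -0.7924  3.0218]
 t 79.9
q3 look [0.5405 0.4526] -> [0.5401 0.4531 0.0648] yaw -210
 hit False width 23.404143896600715
 held 23.568768693806998 [ 0.1571  0.0261 -2.5906]
 placed True [ 0.5539 -0.0472  0.1028] [-0.1444  0.6876  2.1396]
 t 89.8917
91.225
```

View pics/scene1.png

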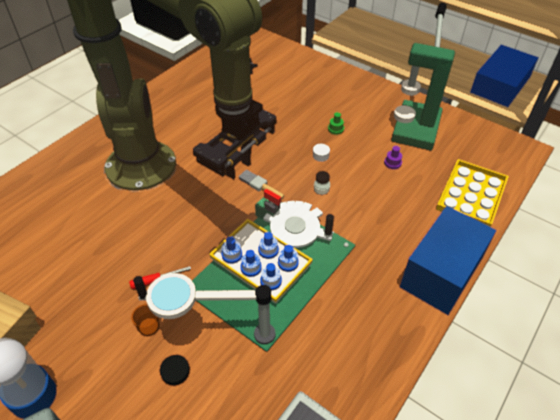

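View pics/w6.png

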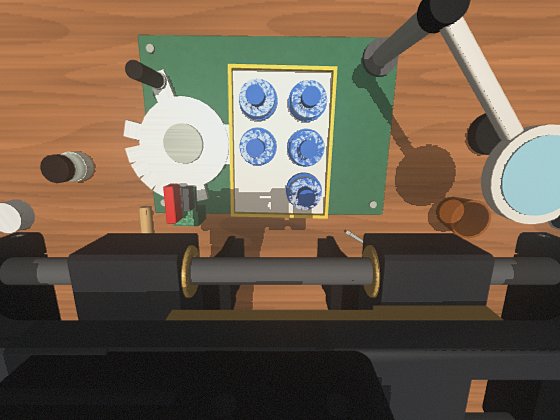

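All five pots stand in the tray. In w6 the knobs are at (258,97), (310,97), (257,147), (311,150) and (305,194). The lens is well clear at (535,175). Now I bring it back.

```bash
python3 - <<'E'
from mo import *
from meas import masks,top,report
c=dict(np.load("w6.npz"))
for a,ce,P in blobs(c,masks(c)["black"],60): 
    t,n,T=top(P); 
    if t[1]<0: print("w6",ce,t,n)
for y in (178,150,115,92,38,-2):
    print(y,[None if q is None else np.round(q) for q in [ctrl.inverse_kinematics([.480,-.392,.3],[180,0,y])]])
go([.470,-.385,.38],165); c=shot("w7"); print(ctrl.current_time())
for a,ce,P in blobs(c,masks(c)["black"],60): 
    t,n,T=top(P); print("w7",ce,t,n)
E
```

```text
w6 [439.6082  13.3693] [ 0.6833 -0.2332  0.2046] 812
w6 [556.0758 222.2576] [ 0.4784 -0.3834  0.2008] 44
178 [array([ 68.,  17., -39.,  81.,  11.,  85., 117.])]
150 [array([ 66.,  17., -37.,  81.,  10.,  85.,  90.])]
115 [array([ 64.,  16., -35.,  81.,   9.,  85.,  55.])]
92 [array([ 64.,  16., -34.,  81.,   9.,  85.,  32.])]
38 [array([ 62.,  16., -31.,  81.,   8.,  85., -21.])]
-2 [array([ 61.,  16., -30.,  82.,   8.,  85., -61.])]
94.05
w7 [276.573  207.7135] [ 0.4757 -0.3902  0.2522] 30
```

View pics/w7.png

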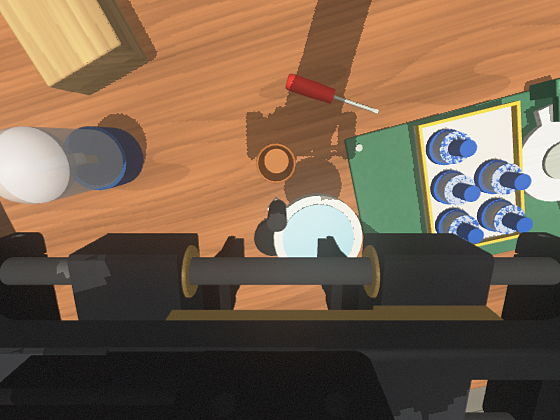

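The grip is at (277,208), close to where it was left, and the lens is to its right at (317,228).

```bash
python3 - <<'E'
from mo import *
from meas import masks,top
piv=np.array([.6835,-.2332]);g=np.array([.479,-.391]);C=np.array([.553,-.083])
ang=lambda p:np.degrees(np.arctan2(*(p-piv)[::-1]))
a0=ang(g)%360;a1=ang(C);r=np.hypot(*(g-piv));print(r,a0,a1)
line([*g,.30],178,v=.2); print(line([*g,.238],178,v=.08,contact_N=8))
ctrl.grip(0,8); print("w",ctrl.current_opening()*87,ctrl.current_ft_force())
n=12
for i in range(1,n+1):
    a=a0+(a1-a0)*i/n;rr=r+(.2585-r)*i/n;t=np.radians(a)
    line([piv[0]+rr*np.cos(t),piv[1]+rr*np.sin(t),.238],178-60*i/n,.2 if i<n else .08)
    if i%4==0: print(a,ctrl.current_ft_force(),ctrl.current_opening()*87)
ctrl.hold(.3);p=ctrl.current_eef_pos();ctrl.grip(.5);line([p[0],p[1],.36],v=.2)
print(ctrl.current_time()); go([.46,.05,.42],150)
c=shot("w8"); W=cloud(c);H=hsv(c);h,s,v=[H[...,i].astype(int) for i in range(3)]
m=(W[...,2]>.17)&(W[...,2]<.215)&(v>90)
for a,ce,P in blobs(c,m,200):
    T=P; print(a,ce,cv2.minEnclosingCircle(T[:,:2].astype(np.float32)),T.mean(0))
m2=m&(h>80)&(h<110)&(s>40)
for a,ce,P in blobs(c,m2,200): print("glass",a,ce,cv2.fitEllipse((P[:,:2]*1000).astype(np.float32)),cv2.minEnclosingCircle(P[:,:2].astype(np.float32)),P.mean(0))
for a,ce,P in blobs(c,masks(c)["black"],60): print("blk",ce,top(P)[0])
for a,ce,P in blobs(c,masks(c)["red"],60): print("red",ce,top(P)[0])
shot("scene2","scene")
E
```

```text
0.25830425857890926 217.65514760770955 130.98546795874316
False
w 19.67261327347917 [-0.8504 -1.1132  1.2069]
188.76525439138743 [ 2.798  -0.0425 -1.8516] 19.583148183953067
159.87536117506528 [-1.4952  1.5218  2.1791] 19.73543482212768
130.98546795874316 [-0.7916  1.0276 -3.5953] 20.028589061077767
101.9083
790 [251.9468 297.3089] ((0.5652345418930054, -0.061535317450761795), 0.028721120208501816) [ 0.567  -0.0582  0.2009]
```

View pics/w8.png

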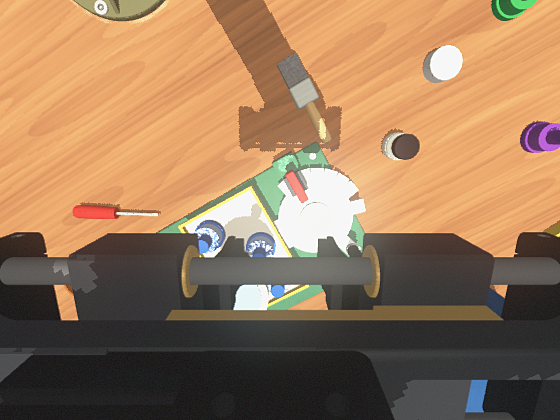

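View pics/scene2.png

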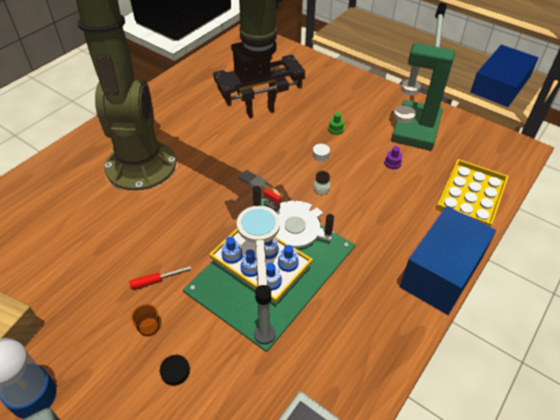

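Scene2 shows the lens back over the tray at (259,222) and all the pots inside. The gripper hides most of the lens in w8, so I take one check from a better place.

```bash
python3 - <<'E'
from mo import *
from meas import masks,top
go([.545,-.075,.42],132)
c=shot("w9"); W=cloud(c);H=hsv(c);h,s,v=[H[...,i].astype(int) for i in range(3)]
m=(W[...,2]>.17)&(W[...,2]<.215)
g=m&(h>80)&(h<110)&(s>40)&(v>90)
for a,ce,P in blobs(c,g,200):
    uv=cv2.fitEllipse(cv2.convexHull(np.argwhere(g)[:,::-1].astype(np.int32)))
    print("glass",a,uv,"ray@.201",ray_plane(c,uv[0],.201),P.mean(0),cv2.minEnclosingCircle(P[:,:2].astype(np.float32)))
for k in("black","red","knob"):
  for a,ce,P in blobs(c,masks(c)[k],60): print(k,ce,top(P)[0])
E
```

```text
glass 419 ((286.5726623535156, 191.75453186035156), (38.89289855957031, 78.23255920410156), 103.33903503417969) ray@.201 [ 0.5492 -0.0689  0.201 ] [ 0.534  -0.0596  0.2019] ((0.5384372472763062, -0.06936734169721603), 0.0351470410823822)
black [398.2264 142.9906] [0.6429 0.0941 0.1108]
black [525.9926 216.1027] [0.8912 0.1434 0.1231]
red [311.8974  76.1897] [0.4773 0.0669 0.1198]
knob [301.837  160.0435] [ 0.555  -0.0313  0.0807]
knob [521.4452 201.9308] [0.9047 0.1629 0.0869]
knob [236.6765 165.2471] [ 0.4743 -0.1159  0.0808]
knob [329.7252 188.2519] [ 0.623  -0.0341  0.0807]
```

View pics/w9.png

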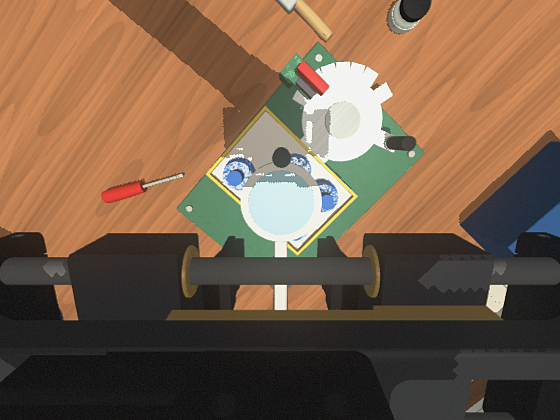

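In w9 the lens ring spans columns 240–322 around (281,203). I turn that into a position.

```bash
python3 - <<'E'
from vis import *
c=dict(np.load("w9.npz"));W=cloud(c);v=hsv(c)[...,2]
for uv in [(281,203),(281,205)]: print(ray_plane(c,uv,.201))
m=(np.abs(W[...,2]-.201)<.006)&(v>90); m[237:]=0
P=W[m][:,:2]; n,l,s,ce=cv2.connectedComponentsWithStats(m.astype(np.uint8)); i=1+s[1:,4].argmax(); P=W[l==i][:,:2]
hull=cv2.convexHull((P*1000).astype(np.float32))
print(s[i],cv2.minEnclosingCircle(hull),[np.round(x,1) for x in cv2.fitEllipse(hull)])
m=(np.abs(W[...,2]-.201)<.006)&(v>90)
r=[np.where(m[y])[0][[0,-1]] for y in (195,200,205,210)];print(r)
E
```

```text
[ 0.55366328 -0.08442797  0.201     ]
[ 0.55540499 -0.08636925  0.201     ]
[ 241  163   81   74 4878] ((553.5955810546875, -84.51886749267578), 51.92533493041992) [array([553., -84.]), array([101.4, 103.8]), np.float64(137.9)]
[array([241, 321]), array([241, 321]), array([241, 321]), array([242, 320])]
```

```bash
python3 - <<'E'
from cell import ctrl
print(ctrl.current_time(),ctrl.current_ft_force()); print(ctrl.finish_job())
E
```

```text
103.275 [0.76514319 0.53010349 0.31647077]
the job is handed in; nothing more can be done
None
```

The job was handed in at 103 s: the tray is locked at its work place with all five pots in it, and the lens is centred over it to within about 2 mm.

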